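# Tighten the slack screw of a seawater pipe clamp with a T-handle hex key

## Robot

A 7-joint arm with a two-finger parallel gripper is mounted at the origin on the work surface. World frame = base frame: x ahead of the robot, y to its left, z up, the work surface at z = 0. Lengths are in m, angles in rad, forces in N, time in s.
With the tool pointing down it reaches from about 0.425 to 0.925 m from the base axis. Payload 6.8 kg.
Tool frame: the origin (TCP) lies at the very end of the fingers, on their centre line; the grasp point (between the pads) lies bot.hold_point_z behind it (bot.hold_point_z is the distance from the TCP to the grasp point, in m); x points along the fingers, z is the direction in which the jaws open and shut, and the axes are right-handed (so a half turn about x gives the same grasp; the last joint's range is limited). The gripper opens to 85 mm and grips with 20 to 120 N. Pads are 22 mm wide; open, the fingers measure 114 mm over their backs; the gripper's body (76 mm by 85 mm) begins 54 mm behind the grasp point. The pads swing forward as they close: fully open they stand 13 mm farther back than shut.
Start: joints at [1.236, 0.477, 0.022, 1.555, -0.011, 1.109, -0.083], TCP at [0.152, -0.658, 0.231] pointing down, gripper open.
Joint ranges: [-2.96, 2.96], [-0.34, 2.1], [-1.41, 1.46], [0.24, 2.44], [-1.37, 4.51], [0.17, 1.92], [-2.96, 2.96]. Speed limits (rad/s): [2.39, 2.39, 3.14, 3.14, 3.14, 3.14, 3.14].

## Interface

Orientations are given as a unit quaternion [w, x, y, z].
In Python, from station import bot gives the robot as it stands.
- The arm moves only by the tool drive_tool, never from a script. Its arguments are lists of equal length, an entry for each row: "slide": the shift along the world's x, y, z in mm, a list of three; "turn": the turn, a rotation vector about the world's x, y, z in rad, a list of three; "gripper": the opening, from 0 (shut) to 1 (fully open). A call has 1 to 10 rows; each row is the pose to reach, as a shift and turn from the pose measured when the call began; what a row does not reach only later rows make up. A row lasts 1/10 s, in which the tool goes at most 50 mm and 8.59 degrees, less where a joint would pass 70% of its speed; a pose out of reach is approached as far as the arm can. A call with a gripper value outside its range is refused whole. The fingers move at their own pace and stop on an object; "squeeze" is the grip in N (left out, the last holds). Time passes only in rows, so rows that repeat a pose let the fingers close. It gives the time, the measured TCP pose, the force and the opening at its end, in the units of the state.
- bot.get_obs(): the state, without advancing time (a new reading comes with each control period).
- bot.read_camera(name): name is "scene" or "top" or "wrist"; returns a dict with "color" (400x640x3 uint8, red, green, blue), "fovy" (degrees; the focal length in pixels is half the picture's height over the tangent of half this angle, whatever the lens; pixels are square), "cx", "cy" (the principal point, pixels), "R" (3x3) and "t" (3): a world point X has camera coordinates R X + t. Camera axes: x right, y down, z forward; pixel columns grow to the right and rows downward; lengths in m; the calibration is good to about 2 mm. A picture is of the moment at which its call begins. There is no depth.
- bot.hand_in(): hands the job in, once; it reports no verdict.
The state is a dict: "t": time; "q": joint angles; "joint_vel": joint speeds; "joint_torque": joint torques, N m; "eef_pos": TCP position; "tool_rot": TCP orientation; "contact_force": force on the tool from outside, world axes, zero at the start; "torque": the same for the moment, N m; "gripper_width": opening from 0.0 (shut) to 1.0 (fully open).
Only numpy, scipy, OpenCV 4.12 (cv2) and the standard library are available. Lean on these libraries where they do the work, as an engineer would, in place of code of your own. Each camera call takes 0.05 s, during which the arm holds its last target.

## Task

One of the two cap screws of the green pipe clamp, the one on the robot's side of the pipe, is slack. Take the orange T-handle hex key out of its stand, seat it all the way home in that screw's hex socket before you turn (feel for it gently, pressing with no more than about 15 N), tighten the screw clockwise until it comes up firm without forcing it, and put the key back standing in its stand. Leave the other things on the bench alone.

Things in the scene. Friction and masses are not known exactly. Their poses are not given: they have to be found in the camera images.
- skid: Pipe clamp, fixed to the bench: grey plate 150 x 200 mm, a green clamp block 122 x 60 mm (x, y) with a steel cover plate (top 88 mm above the bench), a black 48 mm pipe 280 mm long along its y, and a valve with a blue lever (94 mm high) at the +y end. Two cap screws stand upright on the cover: the slack one on the -x side (nearer the robot), the tight one on +x. Origin: plate's underside centre.
- socket_mouth (a point): Centre of the slack screw's socket at its top face, 104 mm above the bench, at (-46, 0, 104) mm in the skid's frame; axes are the skid's, z up. Steel head, 24 mm in diameter, 16 mm high; hex socket 14.5 mm across flats, 10 mm deep, flat floor. Where its flats point differs every time and is not given by this frame: find it by feel or sight.
- screw (a joint): Turn of the slack screw in rad, growing as it tightens (clockwise from above). Starts between -1.1 and -0.8; at 0 it is tight and stops dead. Until then it takes about 0.1 N m; it stays where it is left. Does not tell where the socket's flats point. Forced on past the stop, the key would start to ride over the socket's corners (from about 0.3 N m).
- key: T-handle hex key, solid steel, 0.38 to 0.52 kg: black hex shaft 14 mm across flats, 115 mm long, the last 2.5 mm tapered to 11 mm; on top an orange flat-sided cross bar 110 mm long (key's x), 16 mm wide (y), 22 mm high, its centre at z = 126 mm. Two hexagon corners point along +x and -x. Origin: centre of the tip; z up the shaft. It stands in the stand with about 2 mm of play, may lean.
- key_tip (a point): Centre of the key's tip, the key's own origin; axes are the key's.
- stand: Dark grey block 110 x 110 mm, 50 mm high, fixed to the bench, with one round hole in the middle of its top: 20 mm wide, edge chamfered 3 mm, 40 mm deep (floor 10 mm above the bench). The key stands in it tip down. Origin: centre of the underside; z up.
- oyster: Bystander: a pale oyster shell about 90 mm wide and 24 mm high, lying on the bench. Origin: centre of its underside.
- spanner: Bystander: a steel spanner 190 mm long, 8 mm high, lying on the bench. Origin: its middle, on the underside.
- grease: Bystander: a white jar with a blue lid, 72 mm in diameter, 85 mm high. Origin: centre of its underside.
- valve: Bystander: a loose black ball valve with a blue lever, 70 mm long, 55 mm high. Origin: centre of its underside.
Not all that is in view belongs to the job. There is more than one size of the key; the one meant has the size given above.

How it is judged:
By the outcome, as a careful person would: the job done as asked, in the order asked, and still so for the second after the job is handed in, with the robot touching nothing.
It also fails if it takes over 72 s, if anything falls off the work surface, if the arm or the gripper's body presses on something with over 40 N, if the wrist force passes 120 N, or if a joint passes its speed limit or range.

## Working session

There is one attempt and no reset: what is moved stays moved. The work goes in short steps, Python scripts to look and compute and a tool call to move; the robot and the scene stay as the last step left them, time stands still between calls to the robot, and variables do not carry over. Pictures are saved under pics/ and viewed, and the job is handed in when it is done.

Besides the shell and the picture viewer there is one more tool, called after "Emit:" by a JSON object that holds its "fn" and its "kwargs". drive_tool: Moves the arm, as the interface text tells. Its arguments: {"type":"object","properties":{"slide":{"type":"array"},"turn":{"type":"array"},"gripper":{"type":"array"},"squeeze":{"type":"number"}},"required":["slide","turn","gripper"]}

```bash
ls; mkdir -p pics
cat > h.py <<'E'
import numpy as np,cv2
from station import bot
def shot(n,f):
    c=bot.read_camera(n); cv2.imwrite(f'pics/{f}.png',c['color'][:,:,::-1]); np.save(f'pics/{f}.npy',c,allow_pickle=True); return c
def ld(f): return np.load(f'pics/{f}.npy',allow_pickle=True).item()
def ray(c,u,v):
    f=c['color'].shape[0]/2/np.tan(np.radians(c['fovy'])/2)
    d=np.array([(u-c['cx'])/f,(v-c['cy'])/f,1.]); R=np.array(c['R']);t=np.array(c['t'])
    return -R.T@t, R.T@d
def onz(c,u,v,z):
    o,d=ray(c,u,v); return o+d*(z-o[2])/d[2]
def proj(c,X):
    f=c['color'].shape[0]/2/np.tan(np.radians(c['fovy'])/2)
    p=np.array(c['R'])@np.array(X)+np.array(c['t']); return np.array([c['cx']+f*p[0]/p[2],c['cy']+f*p[1]/p[2]])
E
python3 - <<'E'
from h import *
for n in ['scene','top','wrist']:
    c=shot(n,n+'0'); print(n,c['fovy'],c['cx'],c['cy'],-np.array(c['R']).T@c['t'])
o=bot.get_obs(); print({k:np.round(v,3) for k,v in o.items()}, bot.hold_point_z)
E
```

```text
pics
scene 54.575870430104125 322.57018070545803 200.23970311418833 [1.47213917 0.48756528 0.79969465]
top 49.61291219490167 310.3123304533003 199.27699430141166 [0.44758254 0.02016087 1.3070357 ]
wrist 66.2394161438439 320.2285681505971 198.56177879967885 [ 0.22442333 -0.63876099  0.37424997]
{'t': np.float64(0.15), 'q': array([ 1.236,  0.478,  0.022,  1.556, -0.012,  1.109, -0.083]), 'joint_vel': array([-0.001, -0.001, -0.002, -0.004,  0.001,  0.001,  0.   ]), 'joint_torque': array([ 3.0000e-03, -5.9692e+01,  1.6110e+00, -2.8149e+01,  1.3000e-02,
        7.0000e-03, -0.0000e+00]), 'eef_pos': array([ 0.152, -0.657,  0.231]), 'tool_rot': array([ 0.553,  0.441,  0.554, -0.44 ]), 'contact_force': array([0.594, 0.259, 0.404]), 'torque': array([-0.044, -0.055,  0.003]), 'gripper_width': np.float64(1.004)} 0.0187
```

View pics/scene0.png

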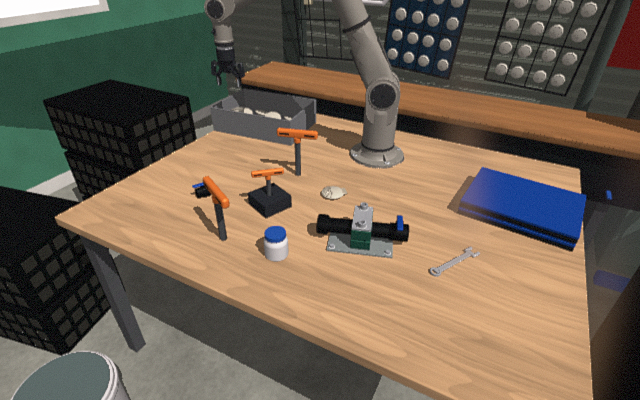

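View pics/top0.png

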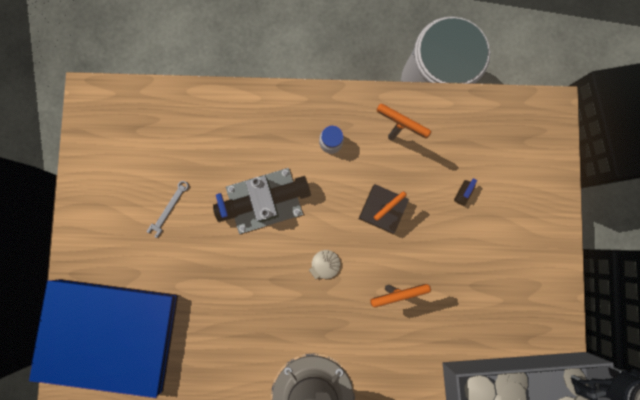

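View pics/wrist0.png

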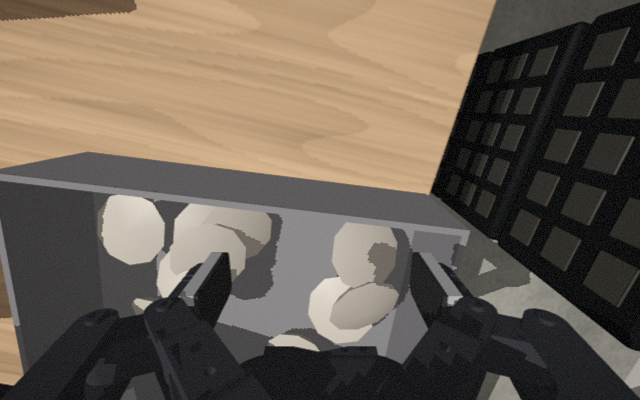

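Run:
```python
from h import *
c=ld('top0');im=c['color'][:,:,::-1]
a=cv2.resize(im[155:245,200:320],None,fx=6,fy=6,interpolation=cv2.INTER_CUBIC)
cv2.imwrite('pics/za.png',a)
b=cv2.resize(im[170:250,345:445],None,fx=6,fy=6,interpolation=cv2.INTER_CUBIC)
cv2.imwrite('pics/zb.png',b)
hsv=cv2.cvtColor(im,cv2.COLOR_BGR2HSV)
m=cv2.inRange(hsv,(3,170,110),(18,255,255)); 
for k in cv2.findContours(m,0,2)[0]:
    if cv2.contourArea(k)>60:
        r=cv2.minAreaRect(k); print(r, onz(c,*r[0],0.147))
```

```text
((399.8823547363281, 294.0294494628906), (11.64171028137207, 60.876441955566406), 75.96376037597656) [ 0.31748628 -0.22188879  0.147     ]
((389.36199951171875, 205.34481811523438), (6.477548122406006, 39.778785705566406), 48.36646270751953) [ 0.55144455 -0.19152211  0.147     ]
((402.45281982421875, 121.90960693359375), (58.18074417114258, 12.416794776916504), 28.739797592163086) [ 0.78216079 -0.22486342  0.147     ]
```

View pics/za.png

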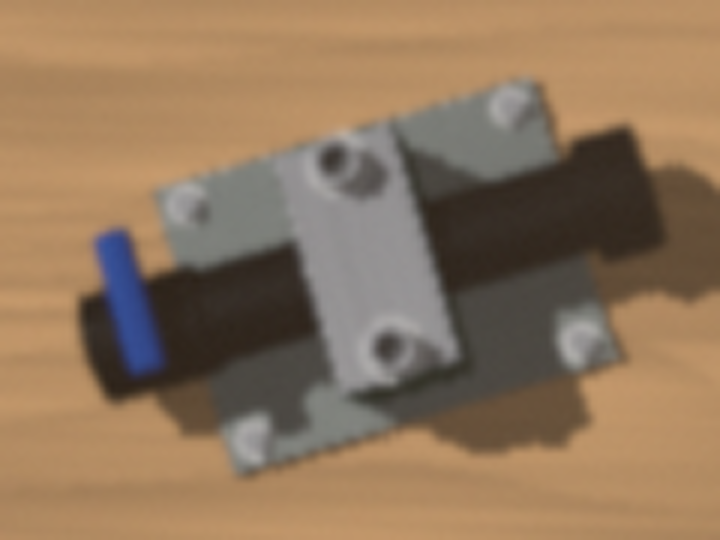

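View pics/zb.png

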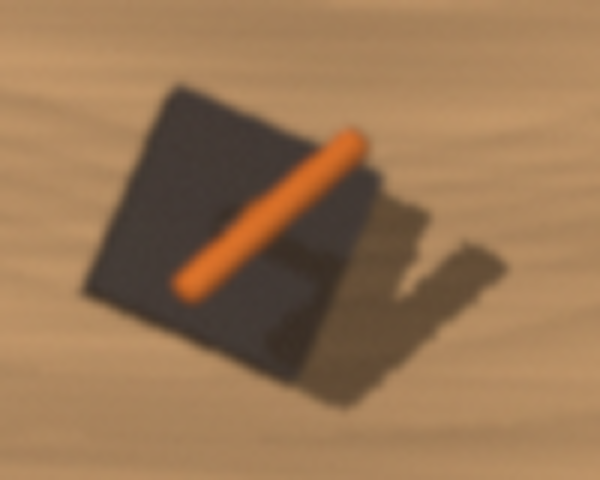

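```bash
cat >> h.py <<'E'
from scipy.spatial.transform import Rotation as Ro
def Rt(q=None):
    if q is None: q=bot.get_obs()['tool_rot']
    return Ro.from_quat([q[1],q[2],q[3],q[0]])
E
python3 - <<'E'
from h import *
c=ld('wrist0');T=Rt(); print(T.as_matrix().round(3))
R=np.array(c['R']);cam=-R.T@c['t'];o=bot.get_obs()
print('cam in tool',T.inv().apply(cam-o['eef_pos']),'fwd in tool',T.inv().apply(R.T@[0,0,1]), 'camx in tool',T.inv().apply(R.T@[1,0,0]))
t=ld('top0')
z=lambda u,v,x0,y0:(x0+(u+.5)/6-.5,y0+(v+.5)/6-.5)
print('stand',onz(t,*z(235,234,345,170),.05),[onz(t,*z(u,v,345,170),.05)[:2].round(4) for u,v in[(178,85),(382,175),(298,385),(83,293)]])
a=onz(t,*z(392,347,200,155),.104);b=onz(t,*z(337,160,200,155),.104);print('slack',a,'tight',b,np.linalg.norm(a-b),np.degrees(np.arctan2(*(b-a)[[1,0]])))
E
```

```text
[[-0.     0.974  0.225]
 [ 0.001  0.225 -0.974]
 [-1.    -0.    -0.001]]
cam in tool [-0.14375067  0.07503941 -0.0018779 ] fwd in tool [ 9.56927778e-01 -2.90325852e-01 -3.56907640e-04] camx in tool [ 2.92799192e-04 -2.64254564e-04  9.99999922e-01]
stand [ 0.55018289 -0.19297873  0.05      ] [array([ 0.6223, -0.1642]), array([ 0.5811, -0.2642]), array([ 0.478 , -0.2243]), array([ 0.5194, -0.1197])]
slack [0.52542059 0.1469279  0.104     ] tight [0.61217665 0.17606101 0.104     ] 0.09151695619247505 18.56230437006664
```

Emit:
{"fn": "drive_tool", "kwargs": {"slide": [[0,0,40],[15,15,80],[40,40,110],[70,75,130],[100,110,140],[130,145,140],[160,180,140],[190,215,140],[220,250,140],[250,285,140]], "turn": [[0,0,0.1],[0,0,0.2],[0,0,0.3],[0,0,0.4],[0,0,0.5],[0,0,0.6],[0,0,0.7],[0,0,0.8],[0,0,0.9],[0,0,1.0]], "gripper": [1,1,1,1,1,1,1,1,1,1]}}

```text
t: 1.15
eef_pos: [0.4024, -0.3706, 0.3705]
tool_rot: [0.696, 0.12, 0.697, -0.12]
contact_force: [0.6, -0.2, -0.0]
gripper_width: 1.003
```

Emit:
{"fn": "drive_tool", "kwargs": {"slide": [[12,46,0],[24,92,0],[36,138,0],[48,184,0],[60,230,0],[72,276,0],[84,322,0],[96,368,0],[108,414,-10],[117,455,-30]], "turn": [[0,0,0.06],[0,0,0.12],[0,0,0.18],[0,0,0.24],[0,0,0.3],[0,0,0.36],[0,0,0.42],[0,0,0.48],[0,0,0.55],[0,0,0.62]], "gripper": [1,1,1,1,1,1,1,1,1,1]}}

```text
t: 2.15
eef_pos: [0.5204, 0.087, 0.3415]
tool_rot: [0.701, -0.1, 0.699, 0.1]
contact_force: [-0.2, -0.5, -0.6]
gripper_width: 1.007
```

Emit:
{"fn": "drive_tool", "kwargs": {"slide": [[4,15,-40],[7,35,-80],[9,51,-120],[9,51,-160],[9,51,-170],[9,51,-170],[9,51,-170]], "turn": [[0,0,0],[0,0,0],[0,0,0],[0,0,0],[0,0,0],[0,0,0],[0,0,0]], "gripper": [1,1,1,1,1,1,1]}}

```text
t: 2.85
eef_pos: [0.5305, 0.138, 0.1732]
tool_rot: [0.702, -0.1, 0.699, 0.099]
contact_force: [0.5, 0.3, 0.1]
gripper_width: 0.996
```

Run:
```python
from h import *
c=shot('wrist','w1');im=c['color'][:,:,::-1]
p=proj(c,[.525,.147,.104]);print(p, bot.get_obs()['eef_pos'])
u,v=int(p[0]),int(p[1])
cv2.imwrite('pics/w1z.png',cv2.resize(im[max(v-40,0):v+40,u-50:u+50],None,fx=7,fy=7,interpolation=cv2.INTER_CUBIC));print(u-50,v-40)
```

```text
[314.47789999 199.91125452] [0.53084897 0.13816198 0.17367075]
264 159
```

View pics/w1.png

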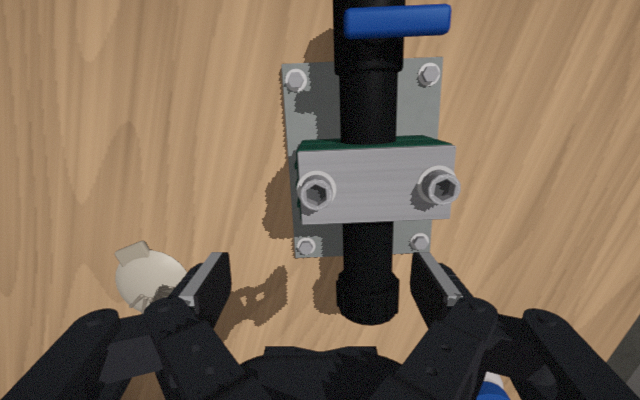

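View pics/w1z.png

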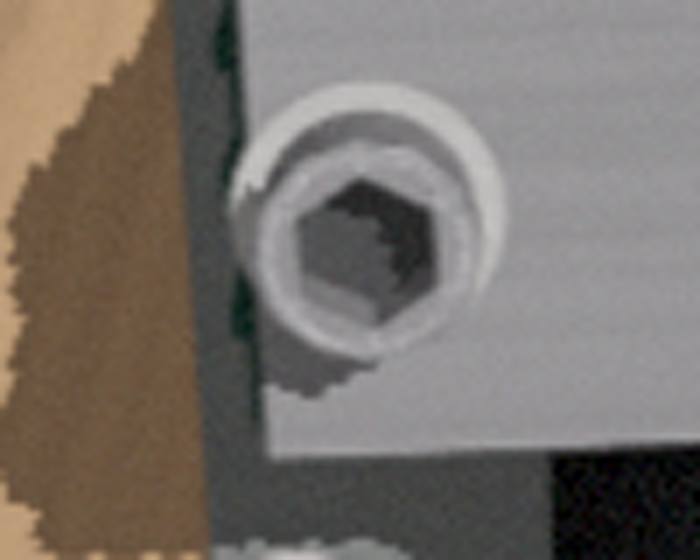

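Run:
```python
from h import *
c=ld('w1')
z=lambda u,v:(264+(u+.5)/7-.5,159+(v+.5)/7-.5)
P=np.array([onz(c,*z(*p),.104)[:2] for p in [(363,178),(437,208),(438,288),(375,322),(303,282),(299,215)]])
ctr=P.mean(0);d=P-ctr;print('ctr',ctr,'r mm',np.linalg.norm(d,axis=1)*1e3)
a=np.degrees(np.arctan2(d[:,1],d[:,0]));print(a, a%60)
w=np.exp(1j*np.radians(a*6)).mean();print('hex phase',np.degrees(np.angle(w))/6)
print('head ctr',onz(c,*z(367,250),.104))
# tight screw pixel
print('tight', onz(c,441,187,.104))
```

```text
ctr [0.5250888  0.15154656] r mm [7.60484317 8.2492644  8.27893353 7.93020185 7.73520953 8.08230205]
[ 110.73362305   48.36677242  -14.35733438  -69.66643508 -136.66270605
  169.16278183] [50.73362305 48.36677242 45.64266562 50.33356492 43.33729395 49.16278183]
hex phase -12.048429663921416
head ctr [0.52489417 0.15140165 0.104     ]
tight [0.60980248 0.1815659  0.104     ]
```

Emit:
{"fn": "drive_tool", "kwargs": {"slide": [[0,0,45],[3,-35,85],[6,-80,95],[9,-125,95],[12,-170,95],[14,-215,95],[16,-260,95],[18,-300,95],[20,-330,90],[20,-330,88]], "turn": [[0,0,0.04],[0,0,0.08],[0,0,0.13],[0,0,0.18],[0,0,0.23],[0,0,0.28],[0,0,0.33],[0,0,0.38],[0,0,0.44],[0,0,0.44]], "gripper": [1,1,1,1,1,1,1,1,1,1]}}

```text
t: 3.9
eef_pos: [0.5506, -0.1987, 0.263]
tool_rot: [0.665, -0.248, 0.66, 0.246]
contact_force: [0.3, -0.5, 0.7]
gripper_width: 0.997
```

Emit:
{"fn": "drive_tool", "kwargs": {"slide": [[0,0,0],[0,0,0]], "turn": [[0,0,0],[0,0,0]], "gripper": [1,1]}}

```text
t: 4.1
eef_pos: [0.5511, -0.1986, 0.2647]
tool_rot: [0.665, -0.249, 0.66, 0.245]
contact_force: [0.1, 1.0, -1.1]
gripper_width: 1.001
```

Run:
```python
from h import *
c=shot('wrist','w2');im=c['color'][:,:,::-1];o=bot.get_obs();M=Rt().as_matrix();print(o['eef_pos'],np.degrees(np.arctan2(M[1,2],M[0,2])),M[:,0])
hsv=cv2.cvtColor(im,cv2.COLOR_BGR2HSV)
m=cv2.inRange(hsv,(3,170,60),(18,255,255)); 
for k in cv2.findContours(m,0,2)[0]:
    if cv2.contourArea(k)>60:
        r=cv2.minAreaRect(k); print(r); b=cv2.boxPoints(r); print(b.round(1).tolist())
        print(onz(c,*r[0],.147),[onz(c,*p,.147)[:2].round(4).tolist() for p in b])
```

```text
[ 0.55113182 -0.19786451  0.26444174] 40.96876081097056 [ 8.51515507e-03 -9.78526646e-04 -9.99963267e-01]
((493.1132507324219, 378.896240234375), (17.170068740844727, 33.79069519042969), 74.05460357666016)
[[474.5, 375.29998779296875], [507.0, 366.0], [511.70001220703125, 382.5], [479.20001220703125, 391.79998779296875]]
[ 0.83562416 -0.23362975  0.147     ] [[0.8161, -0.2436], [0.8331, -0.2123], [0.8553, -0.2236], [0.8382, -0.2557]]
((323.0, 182.5), (119.0, 20.0), 90.0)
[[313.0, 123.0], [333.0, 123.0], [333.0, 242.0], [313.0, 242.0]]
[ 0.54845594 -0.18804887  0.147     ] [[0.5088, -0.1552], [0.5214, -0.1443], [0.5931, -0.2251], [0.579, -0.2373]]
((42.5, 57.0), (114.0, 85.0), 90.0)
[[-0.0, 0.0], [85.0, 0.0], [85.0, 114.0], [0.0, 114.0]]
[ 0.31794313 -0.25448868  0.147     ] [[0.277, -0.239], [0.3241, -0.1981], [0.3633, -0.2716], [0.3111, -0.3168]]
```

View pics/w2.png

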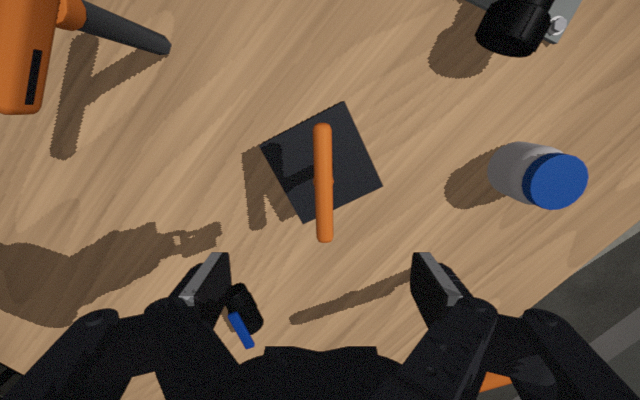

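Run:
```python
from h import *
c=ld('w2');im=c['color'][:,:,::-1]
hsv=cv2.cvtColor(im,cv2.COLOR_BGR2HSV)
m=cv2.inRange(hsv,(3,150,60),(18,255,255))[110:255,295:350]
ys,xs=np.nonzero(m);L=[]
for r in range(130,236):
    s=xs[ys==r-110]; L.append((s.min()+295,s.max()+295,r))
L=np.array(L,float);
for k in(0,1):
    p=np.polyfit(L[:,2],L[:,k],1); q=[onz(c,np.polyval(p,v),v,.147) for v in(135,235)]; print(q[0][:2],q[1][:2],np.degrees(np.arctan2(*(q[1]-q[0])[[1,0]])))
t=ld('top0');im=t['color'][:,:,::-1];hsv=cv2.cvtColor(im,cv2.COLOR_BGR2HSV)
m=cv2.inRange(hsv,(3,150,60),(18,255,255))[185:225,370:412];ys,xs=np.nonzero(m)
X=np.array([onz(t,x+370,y+185,.147)[:2] for x,y in zip(xs,ys)]);mu=X.mean(0);v=np.linalg.svd(X-mu,full_matrices=0)[2][0];print(mu,np.degrees(np.arctan2(v[1],v[0])))
```

```text
[ 0.51506361 -0.16270955] [ 0.57682983 -0.22974657] -47.34330715776153
[ 0.52669906 -0.15264923] [ 0.58793094 -0.22019221] -47.805751693221815
[ 0.55066688 -0.19132674] 132.22769655617677
```

Emit:
{"fn": "drive_tool", "kwargs": {"slide": [[-1,8,0],[-1,8,-40],[-1,8,-80],[-1,8,-115],[-1,8,-138],[-1,8,-147],[-1,8,-147],[-1,8,-147]], "turn": [[0,0.008,0.025],[0,0.008,0.025],[0,0.008,0.025],[0,0.008,0.025],[0,0.008,0.025],[0,0.008,0.025],[0,0.008,0.025],[0,0.008,0.025]], "gripper": [1,1,1,1,1,1,1,1]}}

```text
t: 4.95
eef_pos: [0.5513, -0.1893, 0.1188]
tool_rot: [0.66, -0.257, 0.658, 0.255]
contact_force: [0.4, 0.1, 0.8]
gripper_width: 1.0
```

Run:
```python
from h import *
c=shot('wrist','w3');o=bot.get_obs();M=Rt().as_matrix();print(o['eef_pos'],np.degrees(np.arctan2(M[1,2],M[0,2])),M[:,0],o['contact_force'])
```

```text
[ 0.55141532 -0.18959047  0.1191431 ] 42.44304292132301 [ 0.0031179  -0.00158146 -0.99999389] [ 0.11432692 -0.24513375  0.16459836]
```

View pics/w3.png

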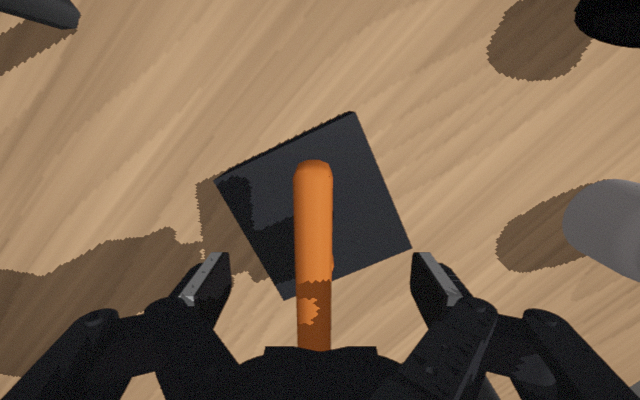

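Emit:
{"fn": "drive_tool", "kwargs": {"slide": [[-2,-2,-2],[-2,-2,-2],[-2,-2,-2],[-2,-2,-2],[-2,-2,-2],[-2,-2,-2],[-2,-2,-2],[-2,-2,-2],[-2,-2,-2],[-2,-2,-2]], "turn": [[0,0.003,0],[0,0.003,0],[0,0.003,0],[0,0.003,0],[0,0.003,0],[0,0.003,0],[0,0.003,0],[0,0.003,0],[0,0.003,0],[0,0.003,0]], "gripper": [1,0,0,0,0,0,0,0,0,0], "squeeze": 60}}

```text
t: 6.0
eef_pos: [0.5495, -0.1916, 0.1173]
tool_rot: [0.659, -0.257, 0.659, 0.255]
contact_force: [-1.3, -0.6, 3.4]
gripper_width: 0.176
```

Run:
```python
from h import *
c=shot('wrist','w4');o=bot.get_obs();M=Rt().as_matrix();print(o['eef_pos'],np.degrees(np.arctan2(M[1,2],M[0,2])),M[:,0],o['contact_force'],o['gripper_width'])
```

```text
[ 0.54947106 -0.19157768  0.11725159] 42.440788203422684 [ 1.95302726e-04 -1.62004874e-03 -9.99998669e-01] [-1.10603159 -0.23882374  2.58148116] 0.17292102610916824
```

View pics/w4.png

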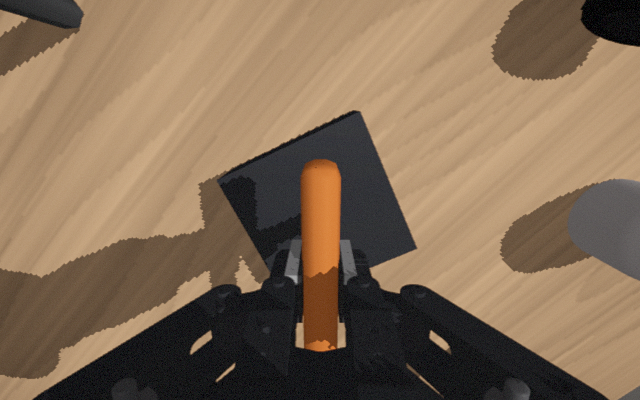

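Emit:
{"fn": "drive_tool", "kwargs": {"slide": [[0,0,20],[0,0,45],[0,0,70],[0,0,100],[0,0,130],[0,0,150],[0,0,150],[0,0,150],[0,0,150]], "turn": [[0,0,0],[0,0,0],[0,0,0],[0,0,0],[0,0,0],[0,0,0],[0,0,0],[0,0,0],[0,0,0]], "gripper": [0,0,0,0,0,0,0,0,0]}}

```text
t: 6.95
eef_pos: [0.5481, -0.1915, 0.265]
tool_rot: [0.658, -0.256, 0.66, 0.256]
contact_force: [0.1, -0.3, -4.5]
gripper_width: 0.176
```

Run:
```python
from h import *
c=shot('wrist','w5');o=bot.get_obs();M=Rt().as_matrix();print(o['eef_pos'],np.degrees(np.arctan2(M[1,2],M[0,2])),M[:,0],o['contact_force'],o['gripper_width'])
s=shot('scene','s5')
cv2.imwrite('pics/s5z.png',cv2.resize(s['color'][60:240,190:350,::-1],None,fx=3,fy=3,interpolation=cv2.INTER_CUBIC))
```

```text
[ 0.54829942 -0.19148764  0.26511734] 42.44373135395709 [-3.13107865e-03 -5.05348895e-04 -9.99994970e-01] [-0.59680851 -0.06501157 -5.09388331] 0.18031685645130754
```

View pics/w5.png

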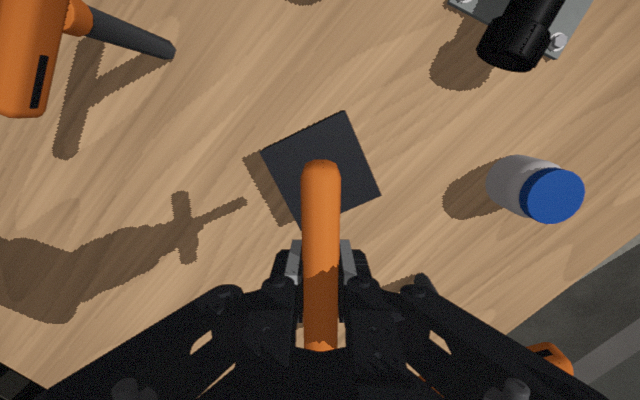

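View pics/s5z.png

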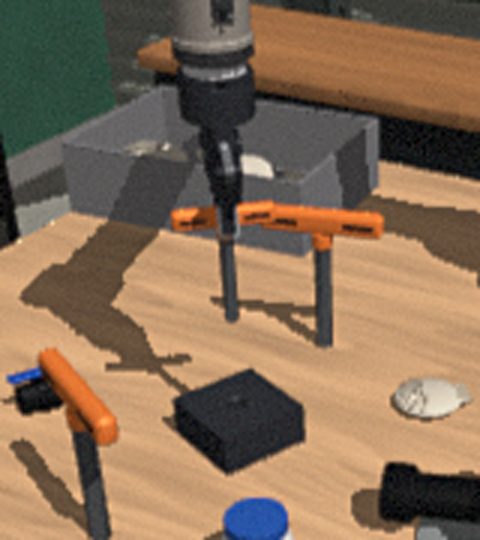

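Emit:
{"fn": "drive_tool", "kwargs": {"slide": [[1,30,0],[2,70,0],[3,110,0],[4,150,0],[5,190,0],[6,230,0],[7,270,0],[8,302,0],[8,302,0],[8,302,0]], "turn": [[0,0,0.12],[0,0,0.24],[0,0,0.36],[0,0,0.48],[0,0,0.6],[0,0,0.72],[0,0,0.84],[0,0,0.96],[0,0,1.09],[0,0,1.09]], "gripper": [0,0,0,0,0,0,0,0,0,0]}}

```text
t: 8.05
eef_pos: [0.5559, 0.1115, 0.2644]
tool_rot: [0.429, -0.561, 0.431, 0.562]
contact_force: [-0.4, -0.1, -5.2]
gripper_width: 0.176
```

Emit:
{"fn": "drive_tool", "kwargs": {"slide": [[0,0,0],[0,0,0],[0,0,0]], "turn": [[0,0,0],[0,0,0],[0,0,0]], "gripper": [0,0,0]}}

```text
t: 8.35
eef_pos: [0.556, 0.1105, 0.2642]
tool_rot: [0.429, -0.561, 0.432, 0.561]
contact_force: [-0.0, -0.3, -4.3]
gripper_width: 0.175
```

Run:
```python
from h import *
c=shot('wrist','w6');o=bot.get_obs();M=Rt().as_matrix();print(o['eef_pos'],np.degrees(np.arctan2(M[1,2],M[0,2])),M[:,0],o['contact_force'],o['q'])
im=c['color'][:,:,::-1]
p=proj(c,[.525,.149,.104]);print(p)
u,v=int(p[0]),int(p[1])
cv2.imwrite('pics/w6z.png',cv2.resize(im[max(v-40,0):v+40,u-50:u+50],None,fx=7,fy=7,interpolation=cv2.INTER_CUBIC));print(u-50,v-40)
```

```text
[0.55600931 0.11071647 0.26433394] 104.97142077293849 [-0.00243581 -0.00269617 -0.9999934 ] [-0.46121766 -0.2114023  -3.49863179] [ 0.4647347   0.44542618 -1.01549635  1.72900722  0.4051011   1.19914871
  1.17248232]
[363.91399623 161.26693744]
313 121
```

View pics/w6.png

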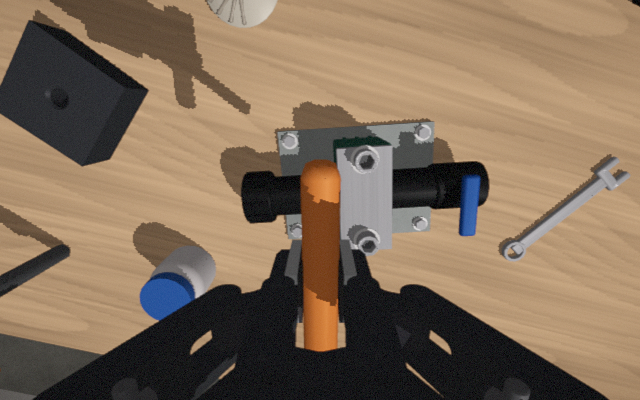

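View pics/w6z.png

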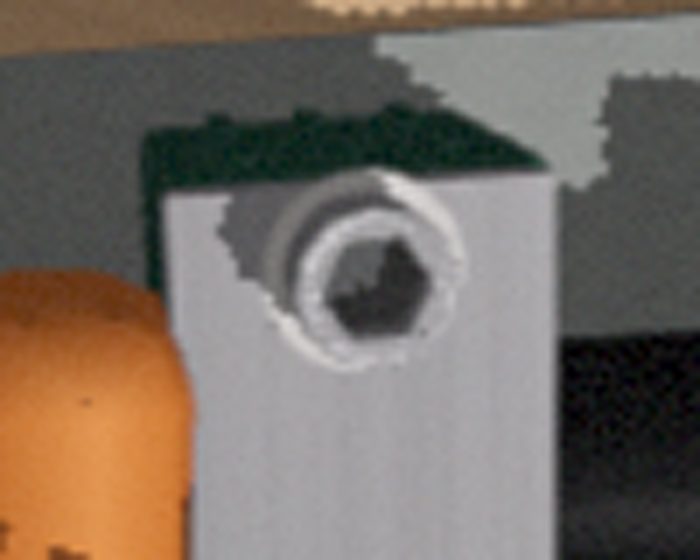

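Run:
```python
from h import *
c=ld('w6'); z=lambda u,v,x,y:(x+(u+.5)/7-.5,y+(v+.5)/7-.5)
B=onz(c,*z(378,288,313,121),.104)[:2]; A=np.array([.5250,.1515]); print('B',B)
# true = meas + Rz(yaw)*d, d=(jaw comp, y comp)
def D(a): a=np.radians(a); return np.array([[np.cos(a),-np.sin(a)],[np.sin(a),np.cos(a)]])
Da,Db=D(16.3),D(104.97)
d=np.linalg.solve(Da-Db,B-A); print('bias jaw,y mm',d*1e3,'true',A+Da@d)
for k in [(-1.6,)]:
    pass
# stand hole from w6
print('hole w6',onz(c,59,97,.05)[:2], onz(c,59,97,.05)[:2]+Db@d)
# bar centre from w2 corrected
print('bar w2 corr',np.array([.54846,-.18805])+D(40.97)@d)
P=np.array([onz(c,*z(*p,313,121),.104)[:2] for p in [(397,237),(432,275),(410,332),(357,340),(325,300),(348,250)]]);dd=P-P.mean(0);a=np.degrees(np.arctan2(dd[:,1],dd[:,0]));print(a%60,np.degrees(np.angle(np.exp(1j*np.radians(a*6)).mean()))/6)
```

```text
B [0.52474602 0.15170117]
bias jaw,y mm [-0.22894628  0.0363276 ] true [0.52477006 0.15147061]
hole w6 [ 0.55061611 -0.18993071] [ 0.55064015 -0.19016127]
bar w2 corr [ 0.54826331 -0.18817268]
[57.45835889 59.99353983 52.94060843 54.65449219 56.61282034 53.80064707] -4.100651287292279
```

Run:
```python
from h import *
def edges(n,zt,r0,r1,x0=290,x1=360):
    c=ld(n);im=c['color'][:,:,::-1];hsv=cv2.cvtColor(im,cv2.COLOR_BGR2HSV)
    m=cv2.inRange(hsv,(3,150,40),(18,255,255))
    a=np.radians(42.44);j=np.array([np.cos(a),np.sin(a)])
    out=[]
    for r in range(r0,r1):
        s=np.nonzero(m[r,x0:x1])[0]+x0; q=[onz(c,u,r,zt)[:2] for u in (s.min()-.5,s.max()+.5)]
        out.append([q[0]@j,q[1]@j])
    out=np.array(out)*1e3; print(n,'edges',out.mean(0),'mid',out.mean(),'w',np.diff(out.mean(0)))
a=np.radians(42.44);j=np.array([np.cos(a),np.sin(a)])
edges('w2',.143,140,230);edges('w3',.143,180,260);edges('w4',.143,180,230)
for p in [(.55113,-.19786),(.55141,-.18959),(.54947,-.19158)]: print('tcp j',1e3*np.array(p)@j)
print('top bar j',1e3*np.array([.55067,-.19133])@j)
```

```text
w2 edges [269.865251   286.13263784] mid 277.998944421441 w [16.26738684]
w3 edges [269.60847452 285.76807766] mid 277.68827609011396 w [16.15960315]
w4 edges [269.98257148 286.02030281] mid 278.0014371438503 w [16.03773132]
tcp j 273.2059047919256
tcp j 278.9932833206316
tcp j 276.21870622051324
top bar j 277.27299195168973
```

Run:
```python
from h import *
# poses at shots
P={'w2':([.55113,-.19786,.26444],None),'w4':([.54947,-.19158,.11725],42.44),'w6':([.55601,.11072,.26433],104.97),'w1':([.53085,.13816,.17367],16.3),'w5':([.5483,-.19149,.26512],42.44),'w3':([.55141,-.18959,.11914],42.44)}
for n in ['wrist0','w1','w2','w3','w4','w5','w6']:
    c=ld(n);R=np.array(c['R']);cam=-R.T@c['t'];X=R.T@[1,0,0];F=R.T@[0,0,1]
    print(n,np.degrees(np.arctan2(X[1],X[0])).round(2),X[2].round(4), end=' ')
    if n in P:
        d=cam-np.array(P[n][0]); h=X[:2]/np.linalg.norm(X[:2]); print('cam rel: jaw',(d[:2]@h*1e3).round(2),'y',(d[0]*-h[1]+d[1]*h[0])*1e3//.01/100,'z',d[2]*1e3//.1/10)
    else: print()
```

```text
wrist0 -77.02 -0.0018 
w1 16.17 0.0049 cam rel: jaw -0.01 y 76.06 z 143.3
w2 40.88 0.0065 cam rel: jaw 0.27 y 75.8 z 143.5
w3 42.45 0.0017 cam rel: jaw 1.6 y 76.08 z 143.3
w4 42.43 -0.0002 cam rel: jaw 1.78 y 75.54 z 143.7
w5 42.43 -0.0022 cam rel: jaw 1.89 y 75.18 z 143.8
w6 104.92 -0.0018 cam rel: jaw 1.86 y 72.85 z 143.9
```

Run:
```python
from h import *
s=shot('scene','s6');im=s['color'][:,:,::-1].copy()
tcp=np.array([.5560,.1107,.2643]); a=np.radians(104.97); y=np.array([-np.sin(a),np.cos(a),0])
k=tcp+.0024*y
for z in (.0187,0.005,-.02,-.05,-.08,-.107): print(z,proj(s,k+[0,0,z]))
print('socket',proj(s,[.524,.1496,.104]))
u,v=proj(s,k+[0,0,-.06]).astype(int)
cv2.imwrite('pics/s6z.png',cv2.resize(im[v-45:v+45,u-50:u+50],None,fx=7,fy=7,interpolation=cv2.INTER_CUBIC));print(u-50,v-45)
```

```text
0.0187 [351.52222098 154.40772369]
0.005 [351.26249012 158.6519077 ]
-0.02 [350.79768919 166.24708039]
-0.05 [350.2550225  175.11463418]
-0.08 [349.72814376 183.72420161]
-0.107 [349.26688952 191.26141886]
socket [363.77769002 204.2573903 ]
300 133
```

View pics/s6z.png

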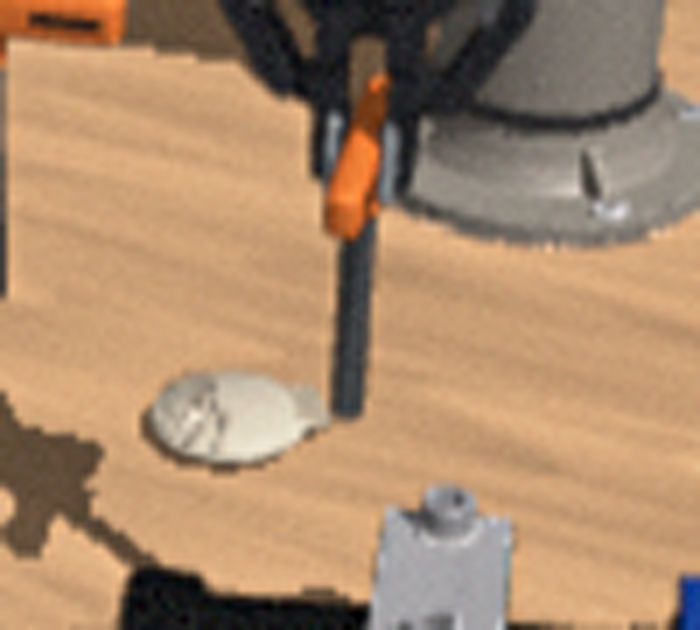

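Run:
```python
from h import *
s=ld('s5');im=s['color'][:,:,::-1].copy()
tcp=np.array([.5483,-.1915,.2651]); a=np.radians(42.44); y=np.array([-np.sin(a),np.cos(a),0])
for off in(.0024,0.0):
  k=tcp+off*y
  for z in (.0187,0.005,-.02,-.107): print(off,z,proj(s,k+[0,0,z]))
u,v=proj(s,k+[0,0,-.05]).astype(int)
print(u-30,v-35)
cv2.imwrite('pics/s5y.png',cv2.resize(im[v-35:v+35,u-30:u+30],None,fx=8,fy=8,interpolation=cv2.INTER_CUBIC))
# dark shaft centroid per row
g=im.astype(int).sum(2)
for r in range(v-10,v+25):
    seg=g[r,u-12:u+12]; w=np.clip(330-seg,0,None); print(r,(w*(np.arange(u-12,u+12))).sum()/max(w.sum(),1) if w.sum() else None, seg.min(), end=' | ')
```

```text
0.0024 0.0187 [265.66974789 131.89403304]
0.0024 0.005 [265.97303998 135.87652775]
0.0024 -0.02 [266.51679976 143.01657671]
0.0024 -0.107 [268.31680573 166.65225457]
0.0 0.0187 [264.9115438  131.96767247]
0.0 0.005 [265.21972218 135.95140766]
0.0 -0.02 [265.77223818 143.0936268 ]
0.0 -0.107 [267.60119177 166.73599574]
236 116
141 268.0 126 | 142 265.3155619596542 127 | 143 264.773826458037 116 | 144 264.8172942817294 122 | 145 264.93194444444447 137 | 146 265.01659125188536 131 | 147 265.11197511664074 136 | 148 265.3063973063973 140 | 149 265.34183673469386 141 | 150 265.4660194174757 161 | 151 265.6476923076923 153 | 152 265.69422776911074 163 | 153 265.75308641975306 158 | 154 265.9193083573487 155 | 155 265.98674521354934 157 | 156 266.0090909090909 154 | 157 266.1302982731554 159 | 158 266.1309904153355 163 | 159 264.47064305684995 136 | 160 268.3331530557058 155 | 161 269.79352226720647 150 | 162 270.10871302957634 152 | 163 266.5833333333333 196 | 164 266.8562300319489 188 | 165 266.758389261745 191 | 166 266.75 206 | 167 266.7837837837838 301 | 168 None 444 | 169 None 438 | 170 None 430 | 171 None 427 | 172 None 430 | 173 None 420 | 174 None 430 | 175 None 441 |
```

View pics/s5y.png

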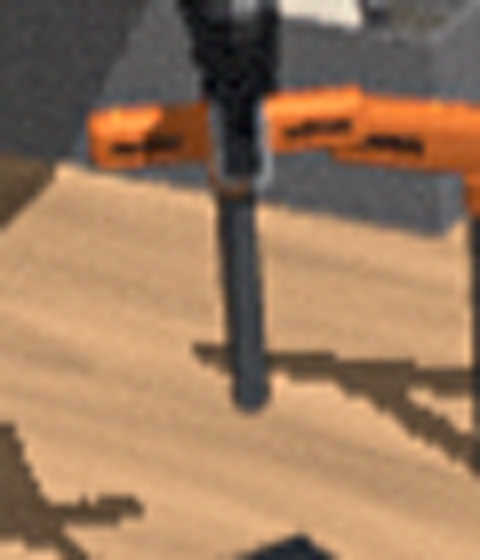

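Run:
```python
from h import *
e=np.array([.0008,.0019,0])
for n,tcp,yaw,row in [('w3',[.5514,-.1896,.1191],42.44,160),('w4',[.5495,-.1916,.1173],42.44,159.5),('w5',[.5483,-.1915,.2651],42.44,159.5),('w6',[.5560,.1107,.2643],104.97,160)]:
    c=ld(n);im=c['color'][:,:,::-1];hsv=cv2.cvtColor(im,cv2.COLOR_BGR2HSV);m=cv2.inRange(hsv,(3,150,40),(18,255,255))
    col=np.nonzero(m[100:250,318:324].any(1))[0].min()+100
    a=np.radians(yaw);y=np.array([-np.sin(a),np.cos(a),0])
    print(n,col,[(((onz(c,321,col-.5,tcp[2]+h)-e-tcp)@y)*1e3).round(1) for h in(.0297,.025,.0187,.0077)])
s=ld('s5');tcp=np.array([.5483,-.1915,.2651]); a=np.radians(42.44); y=np.array([-np.sin(a),np.cos(a),0])
for off in(.0024,-.0024):
    for d in(-.055,.055):print(off,d,[proj(s,tcp+(off+d)*y+[0,0,h]).round(1) for h in(.0297,.0077)])
# w2 ends at heights
c=ld('w2')
for v in (122.5,242.5):
    print(v,[((onz(c,323,v,h)-e-[.5495,-.1916,0])@y*1e3).round(1) for h in(.147,.136,.125)])
```

```text
w3 160 [np.float64(55.6), np.float64(54.7), np.float64(53.6), np.float64(51.7)]
w4 159 [np.float64(55.5), np.float64(54.7), np.float64(53.6), np.float64(51.8)]
w5 160 [np.float64(55.1), np.float64(54.3), np.float64(53.2), np.float64(51.4)]
w6 160 [np.float64(55.0), np.float64(54.2), np.float64(53.1), np.float64(51.3)]
0.0024 -0.055 [array([247.8, 130.3]), array([248.5, 136.8])]
0.0024 0.055 [array([282.7, 127. ]), array([283. , 133.4])]
-0.0024 -0.055 [array([246.2, 130.5]), array([246.9, 137. ])]
-0.0024 0.055 [array([281.2, 127.2]), array([281.5, 133.5])]
122.5 [np.float64(53.6), np.float64(53.0), np.float64(52.3)]
242.5 [np.float64(-55.3), np.float64(-60.5), np.float64(-65.7)]
```

Emit:
{"fn": "drive_tool", "kwargs": {"slide": [[-8,10,0],[-16,20,0],[-25,30,-5],[-33,39,-15],[-33,39,-28],[-33,39,-38],[-33,39,-38],[-33,39,-38],[-33,39,-38]], "turn": [[0,0,-0.1],[0,0,-0.2],[0,0,-0.3],[0,0,-0.436],[0,0,-0.436],[0,0,-0.436],[0,0,-0.436],[0,0,-0.436],[0,0,-0.436]], "gripper": [0,0,0,0,0,0,0,0,0]}}

```text
t: 9.35
eef_pos: [0.5237, 0.1496, 0.2267]
tool_rot: [0.541, -0.454, 0.543, 0.455]
contact_force: [-0.8, 0.5, -4.2]
gripper_width: 0.178
```

```bash
cat > st.py <<'E'
from h import *
o=bot.get_obs();M=Rt().as_matrix();print(o['t'],(o['eef_pos']*1e3).round(2),'yaw',np.degrees(np.arctan2(M[1,2],M[0,2])).round(2),'tilt',M[:2,0].round(4),'F',o['contact_force'].round(2),'T',o['torque'].round(3),o['gripper_width'].round(3))
E
python3 - <<'E'
from st import *
s=shot('scene','s7');im=s['color'][:,:,::-1].copy()
u,v=proj(s,[.524,.1496,.11]).astype(int);print(u-40,v-40)
cv2.imwrite('pics/s7z.png',cv2.resize(im[v-40:v+30,u-40:u+40],None,fx=8,fy=8,interpolation=cv2.INTER_CUBIC))
w=shot('wrist','w7')
E
```

```text
Traceback (most recent call last):
  File "st.py", line 2, in <module>
    o=bot.get_obs();M=Rt().as_matrix();print(o['t'],(o['eef_pos']*1e3).round(2),'yaw',np.degrees(np.arctan2(M[1,2],M[0,2])).round(2),'tilt',M[:2,0].round(4),'F',o['contact_force'].round(2),'T',o['torque'].round(3),o['gripper_width'].round(3))
                                                                                                                                                                                                                      ^^^^^^^^^^^^^^^^^^^^^^^^
AttributeError: 'float' object has no attribute 'round'
```

```bash
sed -i "s/o\['gripper_width'\].round(3)/o['gripper_width']/" st.py
python3 - <<'E'
from st import *
s=shot('scene','s7');im=s['color'][:,:,::-1].copy()
u,v=proj(s,[.524,.1496,.11]).astype(int);print(u-40,v-40)
cv2.imwrite('pics/s7z.png',cv2.resize(im[v-40:v+30,u-40:u+40],None,fx=8,fy=8,interpolation=cv2.INTER_CUBIC))
w=shot('wrist','w7')
E
```

```text
9.35 [523.68 149.63 226.75] yaw 80.01 tilt [-0.0027 -0.0008] F [-0.78  0.53 -4.16] T [ 0.068 -0.006 -0.012] 0.17842266110744026
323 162
```

View pics/s7z.png

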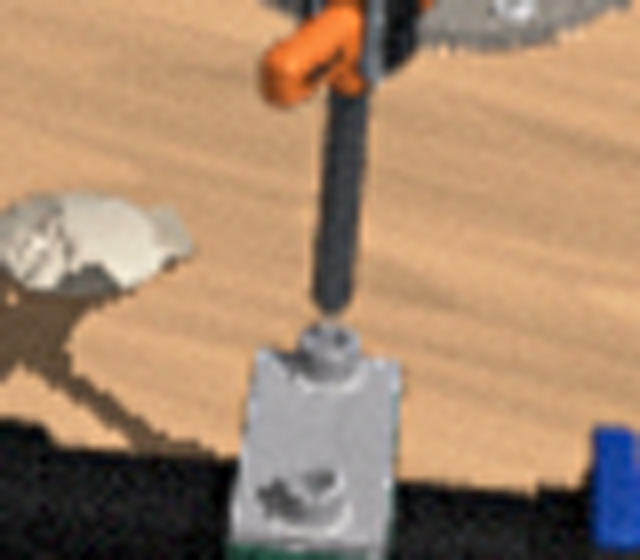

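View pics/w7.png

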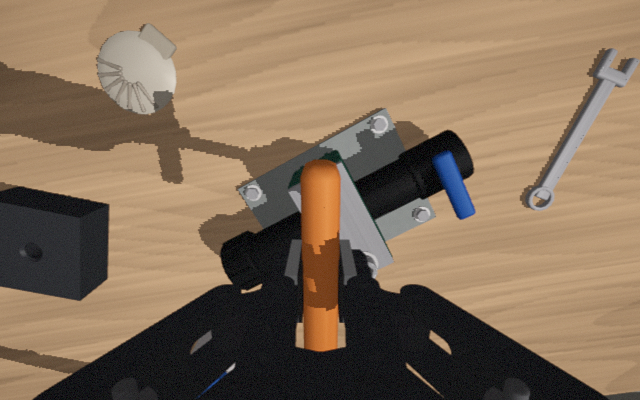

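Emit:
{"fn": "drive_tool", "kwargs": {"slide": [[0,0,-4],[0,0,-8],[0,0,-11],[0,0,-13],[0,0,-14]], "turn": [[0,0,0],[0,0,0],[0,0,0],[0,0,0],[0,0,0]], "gripper": [0,0,0,0,0]}}

```text
t: 9.95
eef_pos: [0.5234, 0.1498, 0.2125]
tool_rot: [0.541, -0.454, 0.543, 0.455]
contact_force: [-0.7, -0.7, -5.3]
gripper_width: 0.176
```

Emit:
{"fn": "drive_tool", "kwargs": {"slide": [[0,0,-1],[0,0,-2],[0,0,-3]], "turn": [[0,0,0],[0,0,0],[0,0,0]], "gripper": [0,0,0]}}

```text
t: 10.25
eef_pos: [0.5234, 0.1498, 0.2095]
tool_rot: [0.541, -0.454, 0.543, 0.455]
contact_force: [-0.7, -0.1, -3.3]
gripper_width: 0.176
```

Emit:
{"fn": "drive_tool", "kwargs": {"slide": [[0,0,-0.7],[0,0,-1.4]], "turn": [[0,0,0],[0,0,0]], "gripper": [0,0]}}

```text
t: 10.45
eef_pos: [0.5235, 0.15, 0.2085]
tool_rot: [0.541, -0.454, 0.543, 0.455]
contact_force: [-2.1, -0.6, 1.9]
gripper_width: 0.181
```

Emit:
{"fn": "drive_tool", "kwargs": {"slide": [[-0.5,0,-0.5],[-0.5,0,-0.5],[-0.5,0,-0.5]], "turn": [[0,0,-0.02],[0,0,-0.04],[0,0,-0.04]], "gripper": [0,0,0]}}

```text
t: 10.75
eef_pos: [0.5232, 0.1502, 0.2084]
tool_rot: [0.55, -0.443, 0.551, 0.444]
contact_force: [-0.7, -0.6, 0.2]
gripper_width: 0.174
```

```bash
python3 st.py
```

```text
10.75 [523.22 150.21 208.42] yaw 77.67 tilt [-0.0018 -0.0007] F [-0.71 -0.6   0.16] T [-0.104  0.332  0.021] 0.17404488026870849
```

Emit:
{"fn": "drive_tool", "kwargs": {"slide": [[0,0,-0.7],[0,0,-1.2],[0,0,-1.2]], "turn": [[0,0,0],[0,0,0],[0,0,0]], "gripper": [0,0,0]}}

```text
t: 11.05
eef_pos: [0.5234, 0.1504, 0.2079]
tool_rot: [0.55, -0.443, 0.551, 0.444]
contact_force: [-2.0, -1.4, 5.2]
gripper_width: 0.175
```

```bash
python3 st.py
```

```text
11.05 [523.44 150.44 207.86] yaw 77.68 tilt [-0.0011 -0.0007] F [-2.04 -1.41  5.18] T [-0.354  0.72   0.012] 0.17535907630327774
```

Emit:
{"fn": "drive_tool", "kwargs": {"slide": [[-0.4,-0.4,0],[-0.8,-0.8,0],[-1,-1,0],[-1,-1,0]], "turn": [[0,0,0],[0,0,0],[0,0,0],[0,0,0]], "gripper": [0,0,0,0]}}

```text
t: 11.45
eef_pos: [0.5221, 0.1494, 0.2072]
tool_rot: [0.55, -0.443, 0.551, 0.444]
contact_force: [-0.0, 1.1, -4.3]
gripper_width: 0.183
```

```bash
python3 st.py
```

```text
11.45 [522.08 149.4  207.21] yaw 77.69 tilt [-0.0019 -0.0005] F [-0.01  1.11 -4.25] T [ 0.405  0.112 -0.026] 0.18294082101042483
```

Force freed and it sank a little; descend further.

Emit:
{"fn": "drive_tool", "kwargs": {"slide": [[0,0,-0.7],[0,0,-1.4],[0,0,-2]], "turn": [[0,0,0],[0,0,0],[0,0,0]], "gripper": [0,0,0]}}

```text
t: 11.75
eef_pos: [0.522, 0.1494, 0.2049]
tool_rot: [0.55, -0.443, 0.551, 0.444]
contact_force: [0.1, 0.8, -4.1]
gripper_width: 0.176
```

```bash
python3 st.py
```

```text
11.75 [522.01 149.42 204.93] yaw 77.69 tilt [-0.0022 -0.0003] F [ 0.12  0.8  -4.1 ] T [ 0.396 -0.01  -0.002] 0.17604431490627553
```

Emit:
{"fn": "drive_tool", "kwargs": {"slide": [[0,0,-0.8],[0,0,-1.6],[0,0,-2.2]], "turn": [[0,0,0],[0,0,0],[0,0,0]], "gripper": [0,0,0]}}

```text
t: 12.05
eef_pos: [0.522, 0.1495, 0.2027]
tool_rot: [0.55, -0.443, 0.551, 0.444]
contact_force: [0.3, 1.8, -2.6]
gripper_width: 0.178
```

Emit:
{"fn": "drive_tool", "kwargs": {"slide": [[0,0,-0.5],[0,0,-1]], "turn": [[0,0,0],[0,0,0]], "gripper": [0,0]}}

```text
t: 12.25
eef_pos: [0.522, 0.1495, 0.2016]
tool_rot: [0.55, -0.443, 0.551, 0.444]
contact_force: [0.2, 2.0, -3.2]
gripper_width: 0.174
```

Emit:
{"fn": "drive_tool", "kwargs": {"slide": [[0,0.4,-0.5],[0,0.4,-1],[0,0.4,-1.2]], "turn": [[0,0,0],[0,0,0],[0,0,0]], "gripper": [0,0,0]}}

```text
t: 12.55
eef_pos: [0.5224, 0.1499, 0.2012]
tool_rot: [0.55, -0.443, 0.551, 0.444]
contact_force: [-1.0, -1.3, 5.8]
gripper_width: 0.178
```

```bash
python3 st.py
```

```text
12.55 [522.39 149.9  201.16] yaw 77.68 tilt [-0.0013 -0.0005] F [-0.98 -1.28  5.79] T [-0.168  0.544  0.037] 0.17771156647468947
```

Emit:
{"fn": "drive_tool", "kwargs": {"slide": [[0,0,-0.4],[0,0,-0.4],[0,0,-0.4],[0,0,-0.4]], "turn": [[0,0,-0.06],[0,0,-0.14],[0,0,-0.22],[0,0,-0.3]], "gripper": [0,0,0,0]}}

```text
t: 12.95
eef_pos: [0.5225, 0.1503, 0.2012]
tool_rot: [0.611, -0.355, 0.612, 0.356]
contact_force: [-1.1, 1.1, 2.3]
gripper_width: 0.178
```

```bash
python3 st.py
```

```text
12.95 [522.5  150.34 201.22] yaw 60.33 tilt [-0.0008  0.0003] F [-1.11  1.14  2.27] T [0.22  0.352 0.097] 0.17823540493342688
```

Emit:
{"fn": "drive_tool", "kwargs": {"slide": [[0,0,-0.4],[0,0,-0.4],[0,0,-0.4],[0,0,-0.4]], "turn": [[0,0,-0.08],[0,0,-0.16],[0,0,-0.24],[0,0,-0.32]], "gripper": [0,0,0,0]}}

```text
t: 13.35
eef_pos: [0.5227, 0.1508, 0.2012]
tool_rot: [0.661, -0.252, 0.66, 0.253]
contact_force: [-0.3, 1.0, 0.9]
gripper_width: 0.173
```

```bash
python3 st.py
```

```text
13.35 [522.72 150.77 201.21] yaw 41.84 tilt [0.0002 0.001 ] F [-0.34  1.04  0.89] T [0.37  0.201 0.068] 0.17298752145806942
```

Emit:
{"fn": "drive_tool", "kwargs": {"slide": [[0,0,-0.5],[0,0,-0.5],[0,0,-0.5]], "turn": [[0,0,-0.06],[0,0,-0.11],[0,0,-0.15]], "gripper": [0,0,0]}}

```text
t: 13.65
eef_pos: [0.523, 0.1511, 0.2012]
tool_rot: [0.678, -0.201, 0.677, 0.202]
contact_force: [-0.4, -0.1, 2.0]
gripper_width: 0.171
```

```bash
python3 st.py
```

```text
13.65 [522.97 151.11 201.21] yaw 33.16 tilt [0.0012 0.0012] F [-0.38 -0.06  2.03] T [0.144 0.31  0.118] 0.17050787731894052
```

Emit:
{"fn": "drive_tool", "kwargs": {"slide": [[0,0,-0.4],[0,0,-0.4]], "turn": [[0,0,-0.02],[0,0,-0.04]], "gripper": [0,0]}}

```text
t: 13.85
eef_pos: [0.5231, 0.1513, 0.2012]
tool_rot: [0.682, -0.188, 0.681, 0.188]
contact_force: [-1.8, 0.7, 3.0]
gripper_width: 0.177
```

```bash
python3 st.py
```

```text
13.85 [523.11 151.32 201.19] yaw 30.85 tilt [0.0018 0.0012] F [-1.82  0.69  3.04] T [0.054 0.441 0.069] 0.17685790468481283
```

Emit:
{"fn": "drive_tool", "kwargs": {"slide": [[0,0,-0.4],[0,0,-0.4]], "turn": [[0,0,-0.02],[0,0,-0.04]], "gripper": [0,0]}}

```text
t: 14.05
eef_pos: [0.5232, 0.1514, 0.2012]
tool_rot: [0.686, -0.174, 0.684, 0.174]
contact_force: [-1.5, 0.6, 4.7]
gripper_width: 0.18
```

```bash
python3 st.py
```

```text
14.05 [523.25 151.42 201.17] yaw 28.49 tilt [0.0023 0.0011] F [-1.5   0.57  4.69] T [-0.07   0.482  0.059] 0.17995865281411752
```

Emit:
{"fn": "drive_tool", "kwargs": {"slide": [[0,0,-0.3],[0,0,-0.3]], "turn": [[0,0,-0.02],[0,0,-0.04]], "gripper": [0,0]}}

```text
t: 14.25
eef_pos: [0.5233, 0.1515, 0.2012]
tool_rot: [0.69, -0.16, 0.688, 0.16]
contact_force: [-1.6, -0.4, 5.0]
gripper_width: 0.179
```

```bash
python3 st.py
```

```text
14.25 [523.32 151.47 201.15] yaw 26.12 tilt [0.0026 0.001 ] F [-1.59 -0.42  5.01] T [-0.074  0.599  0.133] 0.1790792886177851
```

Emit:
{"fn": "drive_tool", "kwargs": {"slide": [[0,0,-0.3],[0,0,-0.3]], "turn": [[0,0,-0.02],[0,0,-0.04]], "gripper": [0,0]}}

```text
t: 14.45
eef_pos: [0.5234, 0.1515, 0.2012]
tool_rot: [0.693, -0.145, 0.691, 0.146]
contact_force: [-2.5, -0.0, 5.3]
gripper_width: 0.178
```

```bash
python3 st.py
```

```text
14.45 [523.39 151.54 201.16] yaw 23.75 tilt [0.0029 0.0008] F [-2.51 -0.02  5.27] T [-0.034  0.607  0.135] 0.17751868838374465
```

Emit:
{"fn": "drive_tool", "kwargs": {"slide": [[0,0,-0.2],[0,0,-0.2]], "turn": [[0,0,-0.012],[0,0,-0.024]], "gripper": [0,0]}}

```text
t: 14.65
eef_pos: [0.5234, 0.1516, 0.2011]
tool_rot: [0.695, -0.137, 0.693, 0.137]
contact_force: [-2.5, -0.1, 5.1]
gripper_width: 0.174
```

```bash
python3 st.py
```

```text
14.65 [523.44 151.56 201.13] yaw 22.32 tilt [0.0031 0.0007] F [-2.53 -0.06  5.05] T [-0.017  0.615  0.116] 0.17442117928940243
```

Emit:
{"fn": "drive_tool", "kwargs": {"slide": [[0,0,-0.2],[0,0,-0.2]], "turn": [[0,0,-0.012],[0,0,-0.024]], "gripper": [0,0]}}

```text
t: 14.85
eef_pos: [0.5235, 0.1516, 0.2011]
tool_rot: [0.697, -0.128, 0.694, 0.128]
contact_force: [-1.1, 0.1, 4.3]
gripper_width: 0.177
```

```bash
python3 st.py
```

```text
14.85 [523.48 151.59 201.11] yaw 20.89 tilt [0.0032 0.0006] F [-1.11  0.06  4.3 ] T [-0.115  0.686  0.163] 0.17691822274436442
```

Emit:
{"fn": "drive_tool", "kwargs": {"slide": [[0,0,-0.2],[0,0,-0.2]], "turn": [[0,0,-0.012],[0,0,-0.024]], "gripper": [0,0]}}

```text
t: 15.05
eef_pos: [0.5235, 0.1517, 0.2012]
tool_rot: [0.698, -0.12, 0.696, 0.12]
contact_force: [-2.2, -0.4, 5.4]
gripper_width: 0.177
```

```bash
python3 st.py
```

```text
15.05 [523.54 151.68 201.15] yaw 19.47 tilt [0.0035 0.0005] F [-2.16 -0.35  5.41] T [-0.091  0.648  0.058] 0.17733638327408688
```

Emit:
{"fn": "drive_tool", "kwargs": {"slide": [[0,0,-0.2],[0,0,-0.2]], "turn": [[0,0,-0.012],[0,0,-0.024]], "gripper": [0,0]}}

```text
t: 15.25
eef_pos: [0.5236, 0.1517, 0.2011]
tool_rot: [0.7, -0.111, 0.697, 0.111]
contact_force: [-2.2, 0.2, 4.7]
gripper_width: 0.176
```

```bash
python3 st.py
```

```text
15.25 [523.6  151.7  201.14] yaw 18.04 tilt [0.0036 0.0004] F [-2.15  0.24  4.66] T [-0.002  0.616  0.091] 0.17607550481675144
```

Emit:
{"fn": "drive_tool", "kwargs": {"slide": [[0,0,-0.2],[0,0,-0.2]], "turn": [[0,0,-0.012],[0,0,-0.024]], "gripper": [0,0]}}

```text
t: 15.45
eef_pos: [0.5236, 0.1518, 0.2011]
tool_rot: [0.701, -0.102, 0.698, 0.102]
contact_force: [-1.8, -0.9, 5.7]
gripper_width: 0.177
```

```bash
python3 st.py
```

```text
15.45 [523.62 151.76 201.13] yaw 16.63 tilt [0.0038 0.0002] F [-1.8  -0.91  5.68] T [-0.05   0.591  0.189] 0.17688708564136404
```

Emit:
{"fn": "drive_tool", "kwargs": {"slide": [[0,0,-0.2],[0,0,-0.2]], "turn": [[0,0,-0.012],[0,0,-0.024]], "gripper": [0,0]}}

```text
t: 15.65
eef_pos: [0.5236, 0.1518, 0.2011]
tool_rot: [0.702, -0.094, 0.699, 0.094]
contact_force: [-1.9, 0.5, 5.1]
gripper_width: 0.175
```

```bash
python3 st.py
```

```text
15.65 [523.65 151.81 201.14] yaw 15.24 tilt [ 0.004  -0.0001] F [-1.86  0.48  5.14] T [-0.083  0.584  0.298] 0.1747790216891099
```

Emit:
{"fn": "drive_tool", "kwargs": {"slide": [[0,0,-0.1]], "turn": [[0,0,0]], "gripper": [0]}}

```text
t: 15.75
eef_pos: [0.5236, 0.1518, 0.2011]
tool_rot: [0.702, -0.094, 0.699, 0.093]
contact_force: [-1.9, -0.2, 5.1]
gripper_width: 0.178
```

```bash
python3 st.py; python3 -c "
from h import *
shot('wrist','w8')"; python3 st.py
```

```text
15.75 [523.64 151.8  201.13] yaw 15.22 tilt [ 0.0041 -0.0003] F [-1.94 -0.25  5.13] T [-0.066  0.612  0.239] 0.17808081094870012
15.8 [523.63 151.83 201.14] yaw 15.24 tilt [ 0.0041 -0.0003] F [-1.78  0.42  4.83] T [-0.036  0.577  0.243] 0.17588739890232608
```

View pics/w8.png

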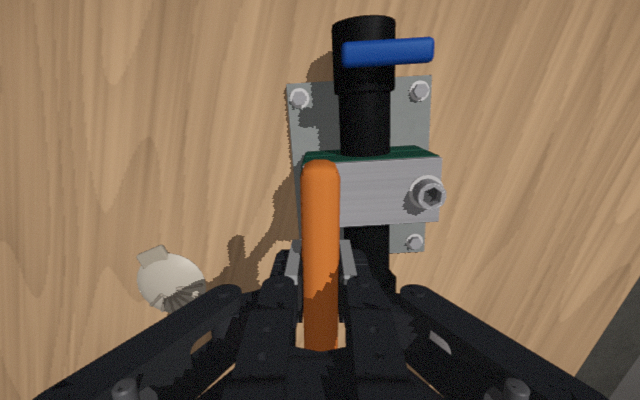

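Emit:
{"fn": "drive_tool", "kwargs": {"slide": [[0,0,0],[0,0,0.3],[0,0,0.6]], "turn": [[0,0,0.03],[0,0,0.06],[0,0,0.06]], "gripper": [0,0,0]}}

```text
t: 16.1
eef_pos: [0.5234, 0.1516, 0.2012]
tool_rot: [0.699, -0.115, 0.697, 0.115]
contact_force: [-0.4, -0.1, -0.8]
gripper_width: 0.179
```

```bash
python3 st.py
```

```text
16.1 [523.38 151.61 201.23] yaw 18.74 tilt [0.0033 0.    ] F [-0.4  -0.07 -0.77] T [ 0.105  0.33  -0.02 ] 0.17941944366232496
```

Torque released. Lift straight out.

Emit:
{"fn": "drive_tool", "kwargs": {"slide": [[0,0,2],[0,0,5],[0,0,9],[0,0,14],[0,0,22],[0,0,40],[0,0,62],[0,0,64],[0,0,64]], "turn": [[0,0,0],[0,0,0],[0,0,0],[0,0,0],[0,0,0],[0,0,0],[0,0,0],[0,0,0],[0,0,0]], "gripper": [0,0,0,0,0,0,0,0,0]}}

```text
t: 17.0
eef_pos: [0.5237, 0.1517, 0.2661]
tool_rot: [0.7, -0.115, 0.696, 0.115]
contact_force: [0.5, 0.5, -4.6]
gripper_width: 0.177
```

Run:
```python
from st import *
e=np.array([.0008,.0019,0])
t=shot('top','t9'); s=shot('scene','s9')
```

```text
17.0 [523.75 151.72 266.13] yaw 18.73 tilt [ 0.0054 -0.    ] F [ 0.53  0.46 -4.64] T [ 0.015  0.058 -0.015] 0.17662456910293142
```

View pics/s9.png

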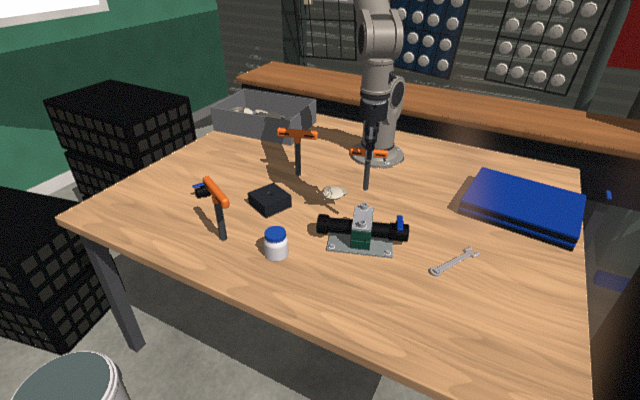

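Emit:
{"fn": "drive_tool", "kwargs": {"slide": [[2,-30,5],[5,-70,8],[8,-110,8],[11,-150,8],[14,-190,8],[17,-230,8],[20,-270,8],[23,-310,5],[26,-343,0],[26,-343,0]], "turn": [[0,0.005,0.05],[0,0.005,0.1],[0,0.005,0.15],[0,0.005,0.2],[0,0.005,0.25],[0,0.005,0.3],[0,0.005,0.35],[0,0.005,0.4],[0,0.005,0.414],[0,0.005,0.414]], "gripper": [0,0,0,0,0,0,0,0,0,0]}}

```text
t: 18.1
eef_pos: [0.5469, -0.1989, 0.2618]
tool_rot: [0.658, -0.253, 0.663, 0.253]
contact_force: [-1.2, -0.2, -4.6]
gripper_width: 0.178
```

```bash
python3 st.py
```

```text
18.1 [ 546.93 -198.94  261.78] yaw 41.95 tilt [-0.0068 -0.0025] F [-1.23 -0.18 -4.64] T [-0.019  0.045 -0.021] 0.17810565082502727
```

Emit:
{"fn": "drive_tool", "kwargs": {"slide": [[2.5,7.3,0],[2.5,7.3,-20],[2.5,7.3,-50],[2.5,7.3,-75],[2.5,7.3,-78],[2.5,7.3,-78],[2.5,7.3,-78]], "turn": [[0.001,-0.006,0.008],[0.001,-0.006,0.008],[0.001,-0.006,0.008],[0.001,-0.006,0.008],[0.001,-0.006,0.008],[0.001,-0.006,0.008],[0.001,-0.006,0.008]], "gripper": [0,0,0,0,0,0,0]}}

```text
t: 18.8
eef_pos: [0.5505, -0.1909, 0.1851]
tool_rot: [0.659, -0.257, 0.659, 0.255]
contact_force: [0.5, 0.5, -4.0]
gripper_width: 0.173
```

Run:
```python
from st import *
s=shot('scene','s10');im=s['color'][:,:,::-1]
u,v=proj(s,[.5498,-.1918,.06]).astype(int);print(u-35,v-40)
cv2.imwrite('pics/s10z.png',cv2.resize(im[v-40:v+30,u-35:u+35],None,fx=8,fy=8,interpolation=cv2.INTER_CUBIC))
```

```text
18.8 [ 550.53 -190.91  185.15] yaw 42.47 tilt [ 0.0014 -0.0018] F [ 0.54  0.54 -3.96] T [-0.011 -0.018 -0.044] 0.17331101960541495
234 151
```

View pics/s10z.png

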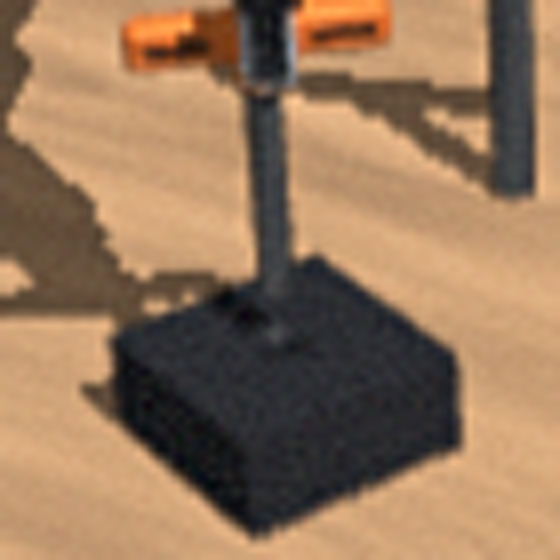

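Emit:
{"fn": "drive_tool", "kwargs": {"slide": [[-1,-0.7,-10],[-1,-0.7,-20],[-1,-0.7,-27],[-1,-0.7,-32],[-1,-0.7,-36]], "turn": [[0,-0.001,0],[0,-0.001,0],[0,-0.001,0],[0,-0.001,0],[0,-0.001,0]], "gripper": [0,0,0,0,0]}}

```text
t: 19.35
eef_pos: [0.5494, -0.1919, 0.1486]
tool_rot: [0.66, -0.257, 0.659, 0.255]
contact_force: [-0.2, 0.3, -4.9]
gripper_width: 0.177
```

Emit:
{"fn": "drive_tool", "kwargs": {"slide": [[0,0,-3],[0,0,-7],[0,0,-11],[0,0,-15]], "turn": [[0,0,0],[0,0,0],[0,0,0],[0,0,0]], "gripper": [0,0,0,0]}}

```text
t: 19.75
eef_pos: [0.5495, -0.192, 0.1334]
tool_rot: [0.66, -0.257, 0.659, 0.255]
contact_force: [0.1, 0.1, -4.8]
gripper_width: 0.175
```

```bash
python3 st.py
```

```text
19.75 [ 549.49 -191.96  133.41] yaw 42.44 tilt [ 0.0024 -0.0019] F [ 0.07  0.07 -4.78] T [-0.021  0.039  0.008] 0.17507383463570683
```

Freely in the hole. Down the last 16 mm.

Emit:
{"fn": "drive_tool", "kwargs": {"slide": [[0,0,-4],[0,0,-8],[0,0,-12],[0,0,-14],[0,0,-15]], "turn": [[0,0,0],[0,0,0],[0,0,0],[0,0,0],[0,0,0]], "gripper": [0,0,0,0,0]}}

```text
t: 20.25
eef_pos: [0.5494, -0.1919, 0.1181]
tool_rot: [0.66, -0.257, 0.659, 0.255]
contact_force: [0.1, 0.4, -3.9]
gripper_width: 0.178
```

Emit:
{"fn": "drive_tool", "kwargs": {"slide": [[0,0,-0.5],[0,0,-1]], "turn": [[0,0,0],[0,0,0]], "gripper": [0,0]}}

```text
t: 20.45
eef_pos: [0.5496, -0.1919, 0.1173]
tool_rot: [0.66, -0.257, 0.659, 0.255]
contact_force: [-0.3, 0.5, -0.6]
gripper_width: 0.178
```

```bash
python3 st.py
```

```text
20.45 [ 549.56 -191.92  117.35] yaw 42.44 tilt [ 0.0024 -0.0019] F [-0.32  0.55 -0.59] T [0.053 0.285 0.003] 0.1778352894958319
```

Emit:
{"fn": "drive_tool", "kwargs": {"slide": [[0,0,0],[0,0,0],[0,0,0],[0,0,0],[0,0,0],[0,0,0],[0,0,0],[0,0,0]], "turn": [[0,0,0],[0,0,0],[0,0,0],[0,0,0],[0,0,0],[0,0,0],[0,0,0],[0,0,0]], "gripper": [0.4,0.7,1,1,1,1,1,1]}}

```text
t: 21.25
eef_pos: [0.5495, -0.192, 0.1173]
tool_rot: [0.66, -0.257, 0.659, 0.255]
contact_force: [0.0, 0.4, 0.1]
gripper_width: 0.999
```

Emit:
{"fn": "drive_tool", "kwargs": {"slide": [[0,0,10],[0,0,30],[0,0,60],[0,0,100],[0,0,140],[0,0,150],[0,0,150],[0,0,150]], "turn": [[0,0,0],[0,0,0],[0,0,0],[0,0,0],[0,0,0],[0,0,0],[0,0,0],[0,0,0]], "gripper": [1,1,1,1,1,1,1,1]}}

```text
t: 22.05
eef_pos: [0.5489, -0.192, 0.2666]
tool_rot: [0.659, -0.257, 0.659, 0.255]
contact_force: [0.7, -0.2, -0.4]
gripper_width: 1.0
```

Run:
```python
from st import *
s=shot('scene','s11');w=shot('wrist','w11')
cv2.imwrite('pics/c11.png',np.hstack([cv2.resize(s['color'][110:270,190:430,::-1],(780,520))]))
```

```text
22.05 [ 548.86 -191.95  266.56] yaw 42.43 tilt [ 0.0011 -0.0019] F [ 0.73 -0.18 -0.41] T [-0.026 -0.007 -0.012] 0.9996346414478444
```

View pics/c11.png

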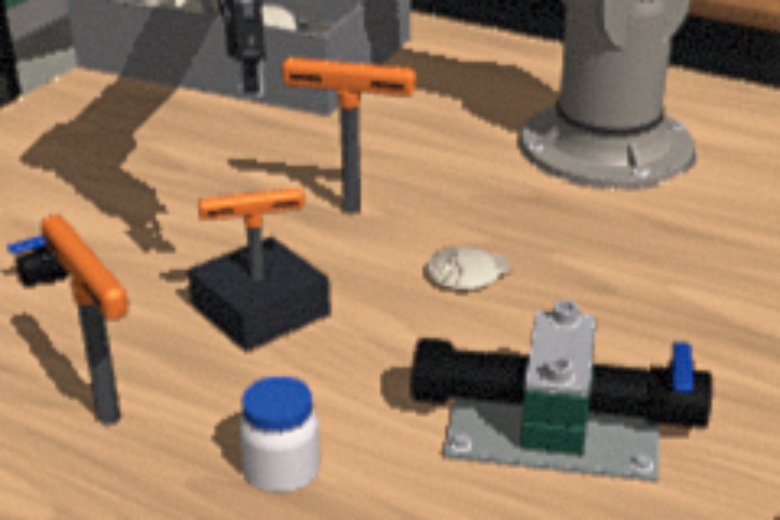

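View pics/w11.png

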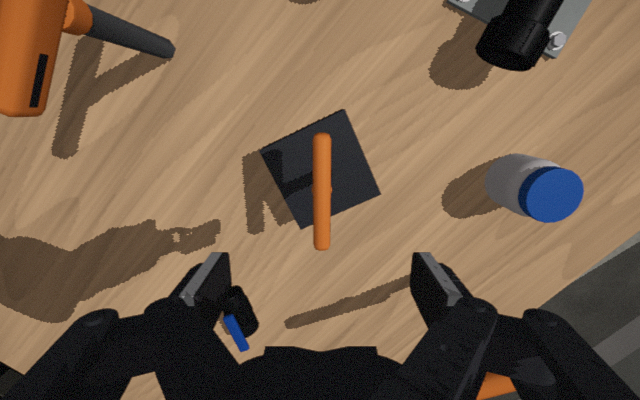

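```bash
python3 -c "
from station import bot
print(bot.hand_in())"
```

```text
the job is handed in; nothing more can be done
None
```

The slack screw is tightened, the key is back standing in its stand, and the job is handed in at about 22 s of the 72 s allowed.

- **Key:** I took the 110 mm key out of the stand. The two keys on the bench have larger bars, about 155–160 mm.
- **Seating:** The key reached the socket floor, with the tip about 10 mm below the screw's top face. Contact was about 10 N. It first caught on the rim and went in after I shifted it 1 mm in x and in y.
- **Tightening:** I turned it about 1.09 rad clockwise. The resistance stayed around 0.1 N m, then rose to 0.19 and 0.30 N m over the last two small steps and held at 0.24 N m, so I took it as firm and stopped. The 0.30 N m reading is right at the level where the key could start to ride over the corners. I saw no slip. I then eased the torque off and lifted the key straight out.
- **Return:** The key went into the hole without catching and touched the floor at the same height as when I gripped it. The last pictures show it upright in the stand, the other things in view where they were, and the open gripper well clear with no contact force.

**Where measurements disagreed:**
- The cameras differed by up to about 4 mm on the socket's position. I used a corrected wrist-camera value and found the last part by feel.
- Two views of the socket's flats differed by about 8°. The sharper one was right.
- I did not confirm the screw's final angle by camera. A turn of about 60° makes the hexagon look the same, so the torque reading is the only evidence that it is tight.

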